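Find the high spot of a copier feed wheel with a plunger indicator

ROBOT

A 6-joint arm with a two-finger parallel gripper is mounted at the origin on a cart in front of the work surface, level with it; the furniture and walls round the work are solid. World frame = base frame: x ahead of the robot, y to its left, z up, the work surface at z = 0. Lengths are in m, angles in rad, forces in N, time in s.
With the tool pointing down it reaches from about 0.35 to 0.775 m from the base axis. Payload 5.5 kg.
Tool frame: the origin (TCP) lies midway between the tips of the shut fingers; the grasp point (between the pads) lies grasp_offset behind it (grasp_offset is the distance from the TCP to the grasp point, in m); z points along the fingers, y is the line along which they close (so a half turn about z gives the same grasp; the last joint's range is limited). The gripper opens to 85 mm and grips with 20 to 120 N. Pads are 22 mm wide; open, the fingers measure 114 mm over their backs; the gripper's body (76 mm by 85 mm) begins 54 mm behind the grasp point. The pads swing forward as they close: fully open they stand 13 mm farther back than shut.
Start: joints at [1.103, 0.313, 0.046, 1.304, 0, 1.431], TCP at [0.185, 0.544, 0.231] pointing down, gripper open.
Joint ranges: [-2.76, 2.76], [-0.86, 1.69], [-1.03, 1.26], [-2.2, 2.34], [-1.47, 1.5], [-3.14, 3.14]. Speed limits (rad/s): [2.57, 2.57, 3.14, 3.14, 3.14, 3.14].

INTERFACE

Orientations are given as a unit quaternion [w, x, y, z].
In Python, from workcell import * gives the robot as it stands.
- The arm moves only by the tool step_arm, never from a script. Its argument "deltas" is a list of rows, each a list of 7 numbers: the shift along the world's x, y, z in mm, then the turn, a rotation vector about the world's x, y, z in degrees, then the gripper's target within -1 to 1 (fully open at 1, half-way at 0, shut at -1). A call has 1 to 5 rows; each row shifts and turns the commanded pose from where the row before left it; what a row does not reach is not made up. A row lasts 1/10 s, in which the tool goes at most 50 mm and 8.59 degrees, less where a joint would pass 70% of its speed; a pose out of reach is approached as far as the arm can. A call is refused whole if a number of a shift passes 50 or a number of a turn 8.59, either way. A call with a gripper value outside its range is refused whole. The fingers move at their own pace and stop on an object; "newtons" is the grip in N (left out, the last holds). Time passes only in rows, so rows that do not move let the fingers close. It gives the time, the measured TCP pose, the force, the opening and the grip force at its end, in the units of the state.
- get_state(): the state, without advancing time (a new reading comes with each control period).
- read_camera(name): name is "scene" or "top"; returns a dict with "image" (420x560x3 uint8, red, green, blue), "z_map" (420x560 float32, m along the optical axis (not along the pixel's ray), 0 where there is no reading), "K" (3x3 intrinsics, pixels), "dist_coeffs" ([k1, k2, p1, p2, k3] as OpenCV has them; the pictures are not rectified), "world_from_camera" (4x4, takes a point from camera to world coordinates). Camera axes: x right, y down, z forward; pixel columns grow to the right and rows downward; lengths in m; the calibration is good to about 2 mm. A picture is of the moment at which its call begins.
- hand_in(): hands the job in; it is judged then, once.
The state is a dict: "clock": time; "joint_pos": joint angles; "qvel": joint speeds; "tau": joint torques, N m; "tcp_pos": TCP position; "orientation": TCP orientation; "wrist_force": force on the tool from outside, world axes, zero at the start; "ft_torque": the same for the moment, N m; "finger_gap": finger opening in m; "grip_force": force on a finger pad.
Only numpy, scipy, OpenCV 4.12 (cv2) and the standard library are available. Lean on these libraries where they do the work, as an engineer would, in place of code of your own. Each camera call takes 0.05 s, during which the arm holds its last target. There are 200 camera calls.

TASK

Check this copier feed wheel for run-out: first slide the dial indicator along its rail until its sprung plunger bears gently on the plain tyre, pushed in about 2 mm, and leave it there. Then crank the wheel round by its red handle, feel where the tyre swells most, and let go with that highest spot standing right under the plunger. The tyre also has a lesser swelling that does not count; never let the plunger press on the tyre with more than 13 N, and leave the things round about where they are.

Things in the scene. Friction and masses are not known exactly. Their poses are not given: they have to be found in the camera images.
- rig: blue base plate of the gauge rig, 110x265 mm, 12 mm thick, fixed to the worktop. Origin: on the worktop under the wheel's spindle, z up, y along the rail from wheel to dial indicator. The wheel: grey disc 108 mm across, top 50 mm above the worktop, over a black rubber tyre 19 mm high; it turns either way without end, with a light drag of 0.05 N m.
- crank: the wheel: disc, crank arm and tyre below. Origin as rig's, turning with the wheel; its -x axis points along the arm to the handle. Tyre radius 45 mm but for two round swellings (arcs of 30 mm radius): the high spot, 51 mm at its crest, 70 degrees wide, and a lesser one, 48 mm, 55 degrees wide, 92 degrees counterclockwise of it from above. Where they lie relative to the arm differs and is hidden.
- wheel_axis (a point): fixed point on the wheel's vertical spindle, level with the plunger, 36 mm up; axes as rig. With the plunger pressed in 2 mm, climbing the high spot costs 2 to 4 N more at the handle (the lesser one 1 to 2); on the crest this is gone, and past it the wheel pulls the handle on as much. On the crest the drag holds the wheel; well off it, it rolls back. No swelling is at the plunger at the start.
- crank_handle (a point): centre of the red upright crank handle, a round sleeve 16 mm across that spins freely on its pin and reaches from 60 to 112 mm above the worktop; this point is 88 mm above the worktop and circles round the wheel's spindle at a radius of 34 mm. Its own yaw means nothing.
- gauge: the dial indicator with its carriage and plunger. Origin 167 mm from the post towards the wheel, on the worktop; axes as rig. Carriage slides along the rail (-y to the wheel), up to 36 mm from its rearmost place (post 167 mm from the spindle), against about 14 N of friction; stays where left. Dial 52 mm across, top 50 mm up; its red needle turns clockwise 0.4 rad per mm of plunger travel.
- gauge_post (a point): in the black upright thumb post of the indicator's carriage, 80 mm up; axes as rig. Post 24 mm wide (x), 14 mm thick (y, along the rail), top at 96 mm. The free plunger's tip (steel ball 10 mm across, 36 mm up) is 93 mm nearer the wheel, so it meets the plain tyre with the post 138 mm from the spindle; the rubber gives 0.4 to 0.9 mm. Its spring presses with 1 N plus 1.2 N per mm pushed in.
- staple_carton: small card box of staples, 42x68x19 mm, origin at the centre of its underside; leave it alone
- sticky_block: yellow block of sticky notes, 50x50x24 mm, origin at the centre of its underside; leave it alone
- marker: black and white marker pen lying down to the right of the rig, 17x132x19 mm, origin at the centre of its underside; leave it alone

How it is judged:
On the way, in this order (a step that is already met when the one before it is completed fails the run):
1. the plunger bears on the plain tyre, pushed in some 0.5 to 3.5 mm (y of gauge_post in the frame of rig between 0.1341 and 0.1371 m and contact force between gauge and crank between 1.2 and 6 N), for 0.3 s.
2. the wheel stands with its high spot under the plunger (((y of gauge_post in the frame of rig between 0.1365 and 0.1371 m and contact force between gauge and crank above 7.45 N) or (y of gauge_post in the frame of rig between 0.1359 and 0.1365 m and contact force between gauge and crank above 8.05 N) or (y of gauge_post in the frame of rig between 0.1353 and 0.1359 m and contact force between gauge and crank above 8.65 N) or (y of gauge_post in the frame of rig between 0.1347 and 0.1353 m and contact force between gauge and crank above 9.25 N) or (y of gauge_post in the frame of rig between 0.1341 and 0.1347 m and contact force between gauge and crank above 9.85 N))), for 0.3 s.
At the end, for the whole second after the job is handed in: the indicator is where the plain tyre pushes its plunger in some 0.5 to 3.5 mm, and the plunger presses on the tyre as hard as it does within about 1 mm of the high spot's crest (some 13 degrees either side; set to 2 mm: over 8.5 N of 9.7 N, the lesser swelling gives 6.5 N) (((y of gauge_post in the frame of rig between 0.1365 and 0.1371 m and contact force between gauge and crank above 7.45 N) or (y of gauge_post in the frame of rig between 0.1359 and 0.1365 m and contact force between gauge and crank above 8.05 N) or (y of gauge_post in the frame of rig between 0.1353 and 0.1359 m and contact force between gauge and crank above 8.65 N) or (y of gauge_post in the frame of rig between 0.1347 and 0.1353 m and contact force between gauge and crank above 9.25 N) or (y of gauge_post in the frame of rig between 0.1341 and 0.1347 m and contact force between gauge and crank above 9.85 N))); the robot touches nothing.
It fails at once if the plunger presses on the tyre with more than 13 N (contact force between gauge and crank above 13.5 N).
It fails at once if the staple box, the sticky notes or the marker is moved more than 15 mm (distance of any of staple_carton, sticky_block, marker from where it was at the start of the episode above 0.015 m).
It also fails if it takes over 72 s, if anything falls off the work surface, if the arm or the gripper's body presses on something with over 40 N, if the wrist force passes 120 N, or if a joint passes its speed limit or range.

## Working session

There is one attempt and no reset: what is moved stays moved. The work goes in short steps, Python scripts to look and compute and a tool call to move; the robot and the scene stay as the last step left them, time stands still between calls to the robot, and variables do not carry over. Pictures are saved under pics/ and viewed, at most 10 in all, crops included, and the job is handed in when it is done.

Besides the shell and the picture viewer there is one more tool, called after "Emit:" by a JSON object that holds its "name" and its "arguments", one argument or row to a line. step_arm: Moves the arm, as the interface text tells. Its arguments: {"type":"object","properties":{"deltas":{"type":"array","items":{"type":"array","items":{"type":"number"}}},"newtons":{"type":"number"}},"required":["deltas"]}

```bash
mkdir -p pics
cat > h.py <<'E'
from workcell import *
import numpy as np, cv2
def snap(n,f):
    c=read_camera(n); np.savez(f'pics/{f}.npz',**c); cv2.imwrite(f'pics/{f}.png',c['image'][:,:,::-1]); return c
def ray(c,u,v,z):
    p=cv2.undistortPoints(np.array([[[u,v]]],float),c['K'],c['dist_coeffs'])[0,0]
    T=c['world_from_camera']; d=T[:3,:3]@np.array([p[0],p[1],1]); o=T[:3,3]
    return o+d*(z-o[2])/d[2]
def dep(c,u,v):
    p=cv2.undistortPoints(np.array([[[u,v]]],float),c['K'],c['dist_coeffs'])[0,0]
    zz=c['z_map'][v,u]; T=c['world_from_camera']; return T[:3,:3]@np.array([p[0]*zz,p[1]*zz,zz])+T[:3,3]
E
python3 - <<'E'
from h import *
a=snap('top','t0');b=snap('scene','s0')
cv2.imwrite('pics/b0.png',np.vstack([a['image'],b['image']])[:,:,::-1][:, :] if 0 else cv2.resize(np.hstack([a['image'],b['image']])[:,:,::-1],(800,300)))
s=get_state();print({k:s[k] for k in s})
E
```

```text
{'clock': 0.1, 'joint_pos': array([1.10338090e+00, 3.13910749e-01, 4.50704536e-02, 1.30361037e+00,
       4.36766285e-05, 1.43122520e+00]), 'qvel': array([-0.00131777, -0.00084566,  0.00348937,  0.00111833,  0.00062193,
        0.00049108]), 'tau': array([ 2.92551493e-03, -4.81725740e+01,  2.99243134e+01,  1.27714186e-02,
       -2.10716994e-04, -5.46069984e-06]), 'tcp_pos': array([0.18491932, 0.54395882, 0.23049728]), 'orientation': array([-2.68044366e-04,  1.63188986e-01,  9.86594481e-01, -7.82839423e-04]), 'wrist_force': array([0.24688816, 0.78929112, 0.74321543]), 'ft_torque': array([-0.00451496, -0.02804651, -0.02624063]), 'grip_force': 0.0, 'finger_gap': 0.08545270612077775}
```

View pics/t0.png

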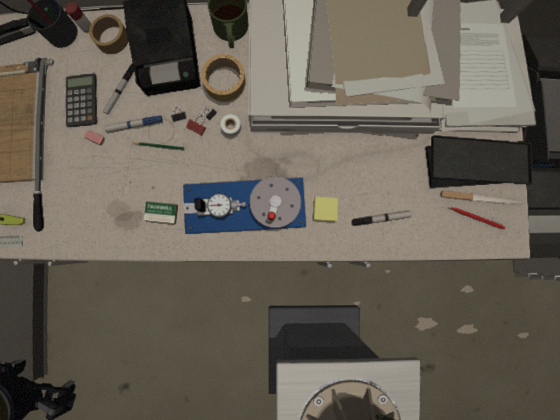

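View pics/s0.png

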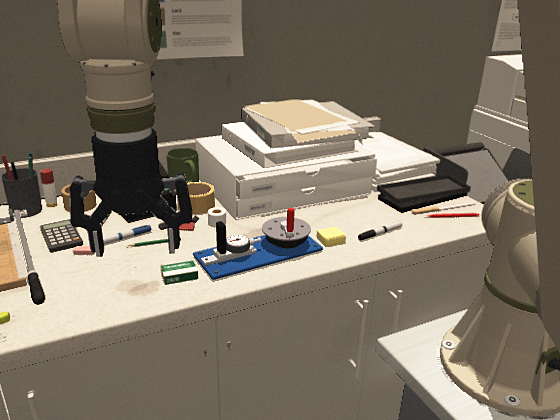

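The top view shows the wheel hub near (275,203), the handle at about (271,216), the post at about (200,204), the dial at (218,205), the carton at (160,212) and the notes at (326,208). I'll take an enlarged crop.

Run:
```python
from h import *
c=dict(np.load('pics/t0.npz'))
cv2.imwrite('pics/c0.png',cv2.resize(c['image'][165:245,175:315,::-1],None,fx=5.6,fy=5.6,interpolation=cv2.INTER_CUBIC))
for n,u,v,z in [('hub',275,203,.05),('handle',271,215,.112),('post',200,204,.096),('dial',218,205,.05),('carton',160,212,.019),('note',326,208,.024)]:
    print(n,ray(c,u,v,z).round(4),dep(c,u,v).round(4))
# blue plate corners
h=cv2.cvtColor(c['image'],cv2.COLOR_RGB2HSV); m=cv2.inRange(h,(100,150,40),(125,255,255)); m[:, :175]=0;m[:,315:]=0
p=cv2.boxPoints(cv2.minAreaRect(cv2.findNonZero(m)));print(p)
P=np.array([ray(c,*q,.012) for q in p]);print(P.round(4))
```

```text
hub [0.4921 0.1612 0.05  ] [0.4912 0.1613 0.0591]
handle [0.4622 0.1699 0.112 ] [0.4623 0.1699 0.1109]
post [0.4853 0.3107 0.096 ] [0.4852 0.3105 0.0971]
dial [0.4879 0.2803 0.05  ] [0.4875 0.2799 0.0537]
carton [0.4757 0.4105 0.019 ] [0.4758 0.4109 0.0176]
note [0.484  0.0508 0.024 ] [0.4844 0.0503 0.0206]
[[183.07446 184.85892]
 [301.93677 178.34592]
 [304.57025 226.4071 ]
 [185.70795 232.9201 ]]
[[0.5362 0.3626 0.012 ]
 [0.5506 0.1013 0.012 ]
 [0.445  0.0964 0.012 ]
 [0.4307 0.3547 0.012 ]]
```

View pics/c0.png

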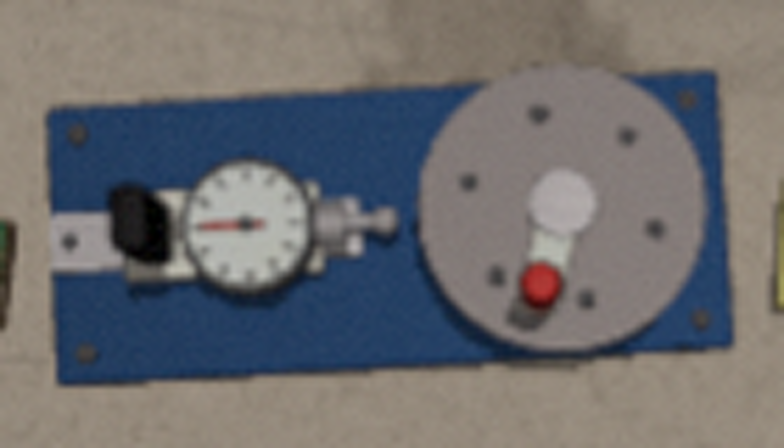

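Run:
```python
from h import *
try: print('go',grasp_offset)
except Exception as e: print(e)
c=dict(np.load('pics/t0.npz'))
def pts(m):
    v,u=np.nonzero(m); return np.array([dep(c,a,b) for a,b in zip(u,v)])
roi=np.zeros((420,560),bool); roi[165:245,175:315]=1
roi&=c['z_map']>0
v,u=np.nonzero(roi); P=pts(roi)
yh=np.array([-.055,.9985]); xh=np.array([.9985,.055])
post=P[(P[:,2]>.085)&(P[:,1]>.25)]; hd=P[(P[:,2]>.1)&(P[:,1]<.25)]
disc=P[(P[:,2]>.044)&(P[:,2]<.056)&(P[:,1]<.226)]
for n,q in [('post',post),('hd',hd),('disc',disc)]:
    a=q[:,:2]@xh; b=q[:,:2]@yh
    print(n,len(q),q.mean(0).round(4),'xr',a.min().round(4),a.max().round(4),'yr',b.min().round(4),b.max().round(4))
cc,r=cv2.minEnclosingCircle(disc[:,:2].astype(np.float32)); print(cc,r)
for n,cu,cv_ in[('hub',562,202),('handle',540,285),('disc',562,208)]:
    z={'hub':.059,'handle':.112,'disc':.05}[n]
    print(n,ray(c,175+cu/5.6-.4,165+cv_/5.6-.4,z).round(4))
print(c['world_from_camera'][:3,3])
```

```text
go 0.0187
post 86 [0.4863 0.3145 0.095 ] xr 0.492 0.5142 yr 0.2811 0.2937
hd 52 [0.4628 0.1707 0.1103] xr 0.4652 0.4793 yr 0.1382 0.1521
disc 1826 [0.4974 0.1616 0.0502] xr 0.4516 0.5576 yr 0.0813 0.1882
(0.4962118864059448, 0.1621743142604828) 0.053996723145246506
hub [0.496  0.1614 0.059 ]
handle [0.4613 0.1699 0.112 ]
disc [0.4948 0.1613 0.05  ]
[0.39998317 0.17482318 0.92850247]
```

Emit:
{"name": "step_arm", "arguments": {
  "deltas": [
    [37.5,-23.5,0,0,0,7.3,-1],
    [37.5,-23.5,0,0,0,7.3,-1],
    [37.5,-23.5,0,0,0,7.3,-1],
    [37.5,-23.5,0,0,0,0,-1],
    [37.5,-23.5,0,0,0,0,-1]
  ],
  "newtons": 60
}}

```text
clock: 0.6
tcp_pos: [0.3737, 0.4257, 0.2309]
orientation: [-0.0, -0.027, 1.0, -0.0]
wrist_force: [-0.3, 1.7, -0.0]
finger_gap: 0.0122
grip_force: 0.0
```

Emit:
{"name": "step_arm", "arguments": {
  "deltas": [
    [37.5,-23.5,0,0,0,0,-1],
    [37.5,-23.5,-20,0,0,0,-1],
    [37.5,-23.5,-25,0,0,0,-1],
    [0,0,-45,0,0,0,-1],
    [0,0,0,0,0,0,-1]
  ]
}}

```text
clock: 1.1
tcp_pos: [0.4813, 0.3532, 0.1349]
orientation: [-0.006, -0.026, 1.0, -0.003]
wrist_force: [-0.7, -0.2, -1.0]
finger_gap: -0.0002
grip_force: 0.0
```

Emit:
{"name": "step_arm", "arguments": {
  "deltas": [
    [0,0,-35,0,0,0,-1],
    [0,0,-34,0,0,0,-1],
    [0,-10,0,0,0,0,-1],
    [0,0,0,0,0,0,-1]
  ]
}}

```text
clock: 1.5
tcp_pos: [0.4839, 0.3462, 0.0739]
orientation: [-0.001, -0.027, 1.0, -0.0]
wrist_force: [-0.1, 0.8, 0.8]
finger_gap: 0.0002
grip_force: 0.0
```

Emit:
{"name": "step_arm", "arguments": {
  "deltas": [
    [0.2,-4,0,0,0,0,-1],
    [0.2,-4,0,0,0,0,-1],
    [0,0,0,0,0,0,-1],
    [0,0,0,0,0,0,-1]
  ]
}}

```text
clock: 1.9
tcp_pos: [0.4855, 0.3389, 0.0738]
orientation: [0.001, -0.027, 1.0, 0.0]
wrist_force: [-1.8, 0.7, 0.1]
finger_gap: -0.0002
grip_force: 0.0
```

Emit:
{"name": "step_arm", "arguments": {
  "deltas": [
    [0.2,-4,0,0,0,0,-1],
    [0.2,-4,0,0,0,0,-1],
    [0.2,-3,0,0,0,0,-1],
    [0,0,0,0,0,0,-1]
  ]
}}

```text
clock: 2.3
tcp_pos: [0.4858, 0.3317, 0.0738]
orientation: [0.001, -0.028, 1.0, 0.004]
wrist_force: [-1.1, 12.4, 0.3]
finger_gap: -0.0002
grip_force: 6.0
```

Run:
```python
from h import *
c=snap('top','t1'); print(get_state()['tcp_pos'],get_state()['wrist_force'])
P=np.array([dep(c,u,v) for v in range(165,245) for u in range(175,315) if c['z_map'][v,u]>0])
q=P[(P[:,2]>.085)&(P[:,2]<.1)&(P[:,1]>.24)];b=q[:,:2]@[-.055,.9985];print(b.min(),b.max(),len(q))
cv2.imwrite('pics/c1.png',cv2.resize(c['image'][165:245,175:315,::-1],None,fx=5.6,fy=5.6,interpolation=cv2.INTER_CUBIC))
```

```text
[0.48582475 0.33168512 0.07374115] [-2.19738775 11.90542344  0.25393727]
0.27517234149882674 0.28830903691403853 11
```

View pics/c1.png

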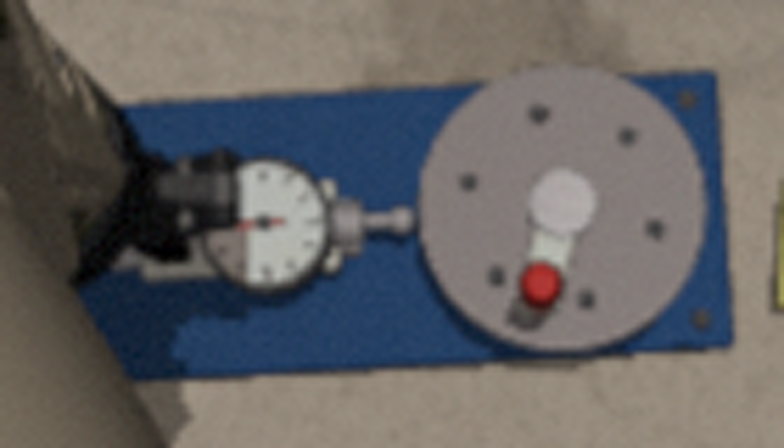

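The finger pushes the post; the dial centre is at crop (265,222), the needle still points left (free), and the ball at (402,219) is about 10 mm short of the tyre. I keep pushing.

Emit:
{"name": "step_arm", "arguments": {
  "deltas": [
    [0.2,-3,0,0,0,0,-1],
    [0.2,-3,0,0,0,0,-1],
    [0,-1,0,0,0,0,-1],
    [0,0,0,0,0,0,-1]
  ]
}}

```text
clock: 2.75
tcp_pos: [0.4862, 0.325, 0.0738]
orientation: [0.001, -0.029, 1.0, 0.004]
wrist_force: [-2.9, 12.5, -0.2]
finger_gap: 0.0
grip_force: 6.5
```

```bash
cat >> h.py <<'E'
def needle(c,f=None):
    """dial centre (white face centroid) and red-needle direction; angle deg clockwise from image-left"""
    im=c['image'].astype(int); y0,x0=175,190
    s=im[y0:230,x0:245]; r,g,b=s[...,0],s[...,1],s[...,2]
    w=np.clip(r-(g+b)/2-18,0,None); w[:, -1]=0
    v,u=np.nonzero(w>0); ww=w[v,u]
    if f: cv2.imwrite(f'pics/{f}.png',cv2.resize(c['image'][165:245,175:315,::-1],None,fx=5.6,fy=5.6,interpolation=cv2.INTER_CUBIC))
    if len(u)<3: return None
    C=np.array([(u*ww).sum(),(v*ww).sum()])/ww.sum()
    d=np.stack([u,v],1)-C; e,V=np.linalg.eigh((d*ww[:,None]).T@d)
    return C+[x0,y0],len(u),(np.degrees(np.arctan2(-V[1,1],-V[0,1]))%180).round(1)
E
python3 - <<'E'
from h import *
print(needle(dict(np.load('pics/t0.npz'))),needle(dict(np.load('pics/t1.npz'))))
c=snap('top','t2'); print(needle(c,'c2'))
E
```

```text
(array([214.28684211, 197.43421053]), 134, np.float64(83.1)) (array([218.37787056, 191.76617954]), 141, np.float64(75.4))
(array([221.21189591, 189.89962825]), 97, np.float64(63.6))
```

```bash
cat >> h.py <<'E'
def needle(c,C,f=None,R=9.5,k=4):
    """red needle about dial centre C: tip angle, deg clockwise from image-left; from enlarged redness"""
    im=cv2.resize(c['image'],None,fx=k,fy=k,interpolation=cv2.INTER_CUBIC).astype(float)
    red=np.clip(im[...,0]-(im[...,1]+im[...,2])/2-35,0,None)
    if f: cv2.imwrite(f'pics/{f}.png',cv2.resize(c['image'][165:245,175:315,::-1],None,fx=5.6,fy=5.6,interpolation=cv2.INTER_CUBIC))
    V,U=np.mgrid[:im.shape[0],:im.shape[1]]; dx=(U+.5)/k-.5-C[0]; dy=(V+.5)/k-.5-C[1]
    red=red*(np.hypot(dx,dy)<R)
    if red.sum()==0: return None
    m=np.array([(dx*red).sum(),(dy*red).sum()])/red.sum(); d=np.stack([dx-m[0],dy-m[1]])
    e,W=np.linalg.eigh(np.einsum('iab,jab,ab->ij',d,d,red)); a=W[:,1]
    if a@m<0:a=-a
    return m.round(2),int((red>0).sum()),np.degrees(np.arctan2(-a[1],-a[0])).round(1),(np.sqrt(e/red.sum())).round(2)
E
python3 - <<'E'
from h import *
for f,C in [('t0',(218.5,204.8)),('t1',(221.9,204.2)),('t2',(225,204))]: print(needle(dict(np.load(f'pics/{f}.npz')),C))
E
```

```text
(array([-4.46,  0.07]), 112, np.float64(-0.9), array([0.28, 1.47]))
(array([-2.89,  0.54]), 44, np.float64(-8.6), array([0.25, 1.98]))
(array([ 2.07, -0.03]), 9, np.float64(-170.6), array([0.14, 0.21]))
```

View pics/c2.png

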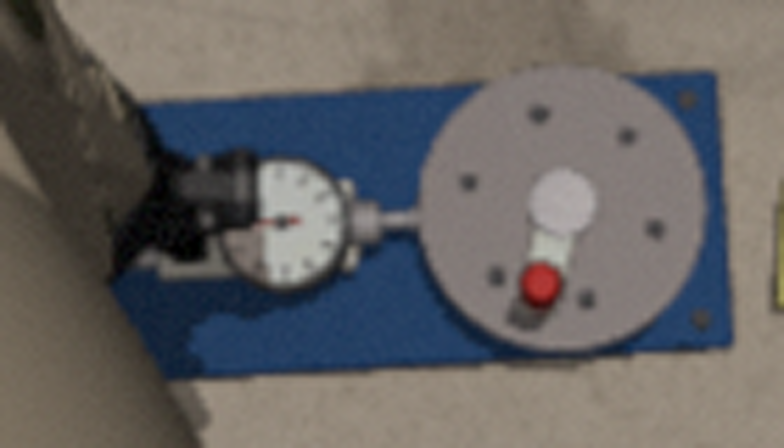

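The needle is still level, the dial centre is at (283,222), and the ball is just reaching the disc rim. So the post is about 139.5 mm from the spindle.

Emit:
{"name": "step_arm", "arguments": {
  "deltas": [
    [0.1,-2,0,0,0,0,-1],
    [0,-1,0,0,0,0,-1],
    [0,0,0,0,0,0,-1]
  ]
}}

```text
clock: 3.1
tcp_pos: [0.4864, 0.3222, 0.0737]
orientation: [0.001, -0.029, 1.0, 0.004]
wrist_force: [-1.8, 12.6, -0.1]
finger_gap: -0.0002
grip_force: 6.7
```

Run:
```python
from h import *
c=snap('top','t3'); print(needle(c,(226.5,203.8),'c3'))
```

```text
(array([1.79, 0.14]), 12, np.float64(170.7), array([0.17, 0.26]))
```

View pics/c3.png

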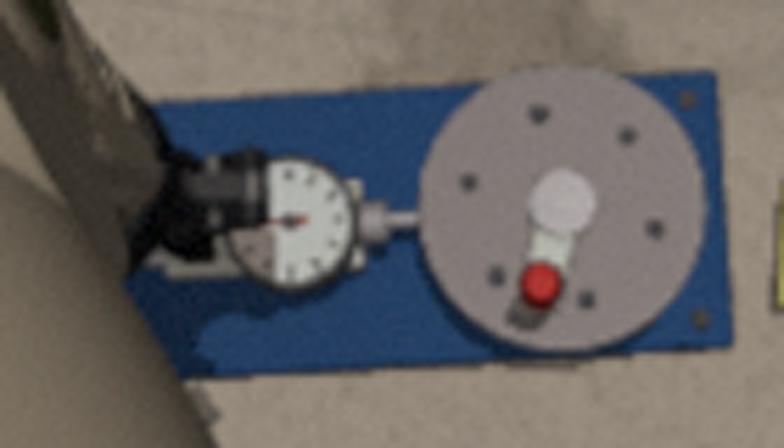

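The dial is at (290,221) and the needle has barely turned. I'll go 1.5 mm further.

Emit:
{"name": "step_arm", "arguments": {
  "deltas": [
    [0.1,-1.5,0,0,0,0,-1],
    [0,0,0,0,0,0,-1],
    [0,0,0,0,0,0,-1]
  ]
}}

```text
clock: 3.45
tcp_pos: [0.4865, 0.3208, 0.0738]
orientation: [0.001, -0.029, 1.0, 0.004]
wrist_force: [-2.0, 12.6, 0.8]
finger_gap: -0.0001
grip_force: 6.8
```

Run:
```python
from h import *
c=snap('top','t4'); print(needle(c,(227.3,203.8),'c4'))
```

```text
(array([0.07, 0.13]), 28, np.float64(179.2), array([0.18, 2.22]))
```

View pics/c4.png

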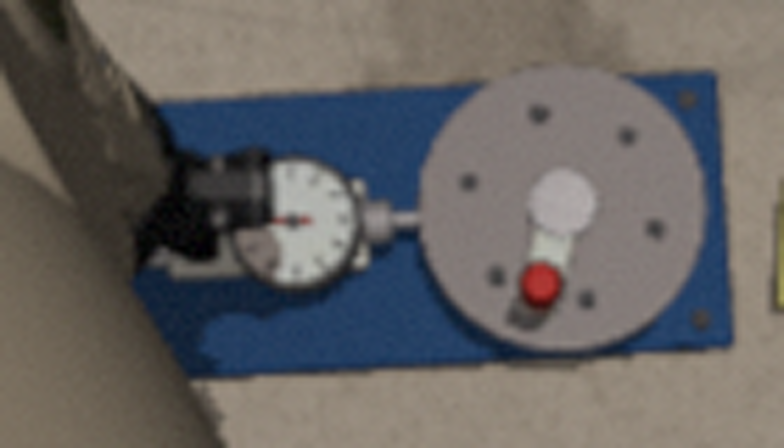

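Needle level and push force steady at 12.6 N, so no contact yet. I'll use the force rise as the contact signal.

Emit:
{"name": "step_arm", "arguments": {
  "deltas": [
    [0.1,-1,0,0,0,0,-1],
    [0,0,0,0,0,0,-1],
    [0,0,0,0,0,0,-1]
  ]
}}

```text
clock: 3.8
tcp_pos: [0.4865, 0.3202, 0.0738]
orientation: [0.001, -0.029, 1.0, 0.005]
wrist_force: [-1.9, 14.2, -0.0]
finger_gap: 0.0
grip_force: 7.4
```

Run:
```python
from h import *
c=snap('top','t5'); print(needle(c,(227.8,203.8),'c5'),get_state()['tcp_pos'],get_state()['wrist_force'])
```

```text
(array([-2.92, -0.03]), 15, np.float64(9.2), array([0.17, 0.26])) [0.48643295 0.32012771 0.07373539] [-1.84139278 14.45479564  0.37645715]
```

Emit:
{"name": "step_arm", "arguments": {
  "deltas": [
    [0.1,-1,0,0,0,0,-1],
    [0.1,-1.2,0,0,0,0,-1],
    [0,0,0,0,0,0,-1],
    [0,0,0,0,0,0,-1]
  ]
}}

```text
clock: 4.25
tcp_pos: [0.4866, 0.3184, 0.0738]
orientation: [0.001, -0.029, 1.0, 0.005]
wrist_force: [-1.7, 15.6, -0.4]
finger_gap: -0.0001
grip_force: 8.2
```

Run:
```python
from h import *
c=snap('top','t6'); print(needle(c,(228.5,203.8),'c6'),get_state()['tcp_pos'],get_state()['wrist_force'])
```

```text
(array([-2.94, -2.02]), 45, np.float64(36.2), array([0.3 , 0.46])) [0.48654701 0.31840567 0.07375842] [-2.24931222 17.19031749  0.12264381]
```

View pics/c6.png

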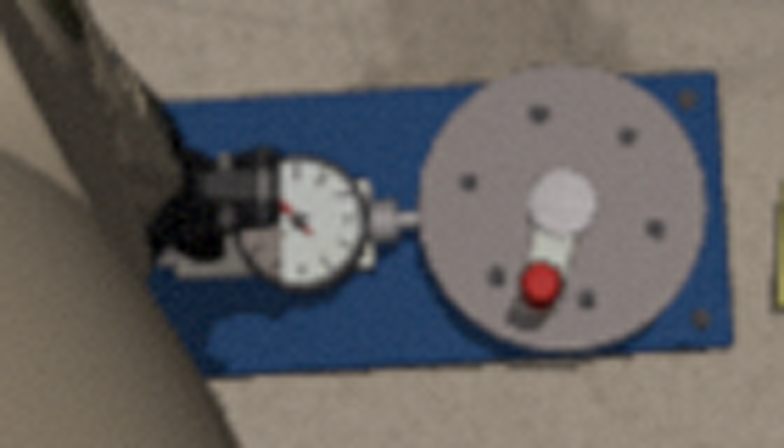

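The needle has turned about 42° (1.8 mm), with the dial at (300,222): plunger set. I'll back off, lift, then head for the handle.

Emit:
{"name": "step_arm", "arguments": {
  "deltas": [
    [0,10,0,0,0,0,-1],
    [0,20,0,0,0,0,-1],
    [0,0,40,0,0,0,-1],
    [0,0,45,0,0,0,-1],
    [-5,-30,0,0,0,0,1]
  ]
}}

```text
clock: 4.8
tcp_pos: [0.4859, 0.317, 0.1643]
orientation: [0.006, -0.029, 1.0, 0.003]
wrist_force: [1.5, 0.2, 0.2]
finger_gap: 0.0132
grip_force: 0.0
```

Emit:
{"name": "step_arm", "arguments": {
  "deltas": [
    [-5,-42,0,0,0,0,1],
    [-5,-42,0,0,0,0,1],
    [-5,-40,0,0,0,0,1],
    [-2,-15,0,0,0,0,1],
    [0,0,0,0,0,0,1]
  ]
}}

```text
clock: 5.3
tcp_pos: [0.4643, 0.1724, 0.158]
orientation: [-0.0, -0.026, 1.0, -0.0]
wrist_force: [0.5, -0.1, 0.1]
finger_gap: 0.0848
grip_force: 0.0
```

Run:
```python
from h import *
c=snap('top','t7'); print(get_state()['tcp_pos'],get_state()['wrist_force'],get_state()['finger_gap'])
for u in range(225,234): print(u,needle(c,(u,204),'c7'))
```

```text
[0.46472537 0.17363604 0.15802471] [-0.09113542  0.63362725 -0.38118404] 0.08514097769682497
225 None
226 None
227 None
228 None
229 None
230 None
231 None
232 None
233 None
```

Emit:
{"name": "step_arm", "arguments": {
  "deltas": [
    [-2,-3,-30,0,0,0,1],
    [0,0,-30,0,0,0,1],
    [0,0,-26,0,0,0,1],
    [0,0,0,0,0,0,-1],
    [0,0,0,0,0,0,-1]
  ],
  "newtons": 40
}}

```text
clock: 5.85
tcp_pos: [0.4624, 0.1721, 0.0718]
orientation: [-0.0, -0.028, 1.0, 0.0]
wrist_force: [0.4, -0.5, 0.4]
finger_gap: 0.0588
grip_force: 0.0
```

Emit:
{"name": "step_arm", "arguments": {
  "deltas": [
    [0,0,0,0,0,0,-1],
    [0,0,0,0,0,0,-1],
    [0,0,0,0,0,0,-1]
  ]
}}

```text
clock: 6.15
tcp_pos: [0.4637, 0.1713, 0.0731]
orientation: [0.001, -0.027, 1.0, 0.0]
wrist_force: [1.0, 1.0, 5.6]
finger_gap: 0.015
grip_force: 38.9
```

Run:
```python
from h import *
s=get_state();print(s['tcp_pos'],s['wrist_force'],s['finger_gap'],s['grip_force'])
c=snap('scene','s1');cv2.imwrite('pics/cs1.png',cv2.resize(c['image'][190:290,180:340,::-1],None,fx=5,fy=5,interpolation=cv2.INTER_CUBIC))
```

```text
[0.46366672 0.17125556 0.07311701] [0.96373862 1.03251313 5.60649009] 0.01498489561021107 38.85814996319823
```

View pics/cs1.png

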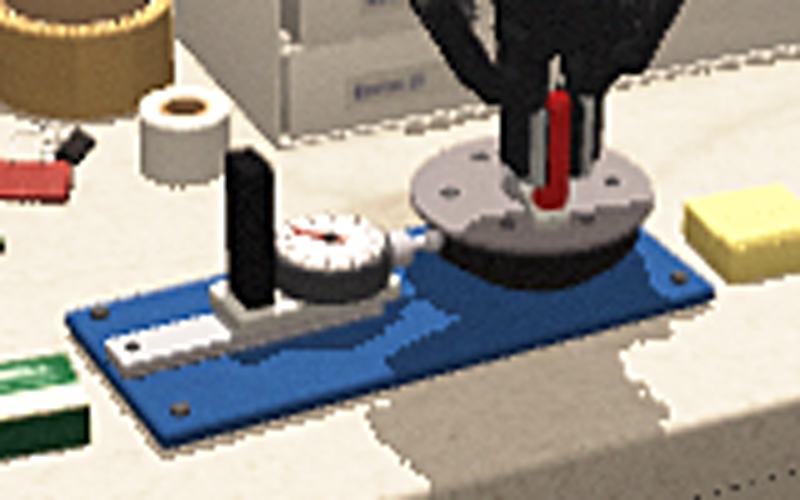

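The gripper holds the red handle, and the scene view shows the dial clearly: centre at crop (330,238), needle tip at (290,232). I can track the needle there while cranking.

```bash
cat >> h.py <<'E'
def dialscene(f='sx'):
    c=snap('scene',f); s=get_state(); t=s['tcp_pos'][:2]-[.4964,.1617]
    u0,v0=180+330/5-.4,190+238/5-.4; k=4
    im=cv2.resize(c['image'],None,fx=k,fy=k,interpolation=cv2.INTER_CUBIC).astype(float)
    red=np.clip(im[...,0]-(im[...,1]+im[...,2])/2-30,0,None); C=ray(c,u0,v0,.05)[:2]
    L=[]
    for V in range(int((v0-9)*k),int((v0+9)*k)):
        for U in range(int((u0-13)*k),int((u0+13)*k)):
            if red[V,U]>0: L.append([*(ray(c,(U+.5)/k-.5,(V+.5)/k-.5,.05)[:2]-C),red[V,U]])
    L=np.array(L); L=L[np.hypot(L[:,0],L[:,1])<.021]; w=L[:,2]/L[:,2].sum(); m=w@L[:,:2]
    d=L[:,:2]-m; a=np.linalg.eigh((d*w[:,None]).T@d)[1][:,1]
    if a@m<0:a=-a
    # clockwise seen from above, from rail +y
    print('needle cw deg',round(np.degrees(np.arctan2(a[0],a[1]))+3.15,1),'n',len(L),'| handle angle',np.degrees(np.arctan2(t[1],t[0])).round(1),'r',np.hypot(*t).round(4),'F',s['wrist_force'].round(1), 'Ftan',round(float(s['wrist_force'][:2]@[-t[1],t[0]]/np.hypot(*t)),2))
E
python3 - <<'E'
from h import *
dialscene('s2')
a=np.radians(np.arange(164,164+361,10)); p=34*np.stack([np.cos(a),np.sin(a)],1)
for i,d in enumerate(np.diff(p,axis=0)): print(164+10*i,d.round(1))
E
```

```text
needle cw deg 49.8 n 294 | handle angle 163.4 r 0.0342 F [-0.9  1.8  5.9] Ftan -1.44
164 [-1.1 -5.8]
174 [-0.1 -5.9]
184 [ 0.9 -5.9]
194 [ 1.9 -5.6]
204 [ 2.9 -5.2]
214 [ 3.7 -4.6]
224 [ 4.5 -3.9]
234 [ 5.1 -3.1]
244 [ 5.5 -2.1]
254 [ 5.8 -1.1]
264 [ 5.9 -0.1]
274 [5.9 0.9]
284 [5.6 1.9]
294 [5.2 2.9]
304 [4.6 3.7]
314 [3.9 4.5]
324 [3.1 5.1]
334 [2.1 5.5]
344 [1.1 5.8]
354 [0.1 5.9]
364 [-0.9  5.9]
374 [-1.9  5.6]
384 [-2.9  5.2]
394 [-3.7  4.6]
404 [-4.5  3.9]
414 [-5.1  3.1]
424 [-5.5  2.1]
434 [-5.8  1.1]
444 [-5.9  0.1]
454 [-5.9 -0.9]
464 [-5.6 -1.9]
474 [-5.2 -2.9]
484 [-4.6 -3.7]
494 [-3.9 -4.5]
504 [-3.1 -5.1]
514 [-2.1 -5.5]
```

Emit:
{"name": "step_arm", "arguments": {
  "deltas": [
    [-1.1,-5.8,0,0,0,0,-1],
    [-0.1,-5.9,0,0,0,0,-1],
    [0.9,-5.9,0,0,0,0,-1],
    [0,0,0,0,0,0,-1]
  ]
}}

```text
clock: 6.65
tcp_pos: [0.4638, 0.1532, 0.0731]
orientation: [0.002, -0.027, 1.0, 0.0]
wrist_force: [1.6, -1.9, 5.2]
finger_gap: 0.0149
grip_force: 39.4
```

```bash
python3 -c "
from h import *
dialscene('s3')"
```

```text
needle cw deg 49.3 n 297 | handle angle -165.4 r 0.0337 F [ 1.6 -0.4  6.2] Ftan 0.82
```

Emit:
{"name": "step_arm", "arguments": {
  "deltas": [
    [1.9,-5.6,0,0,0,0,-1],
    [2.9,-5.2,0,0,0,0,-1],
    [3.7,-4.6,0,0,0,0,-1],
    [0,0,0,0,0,0,-1]
  ]
}}

```text
clock: 7.1
tcp_pos: [0.4728, 0.1382, 0.0731]
orientation: [0.002, -0.027, 1.0, 0.001]
wrist_force: [2.6, 1.4, 5.9]
finger_gap: 0.0148
grip_force: 39.4
```

```bash
python3 -c "
from h import *
dialscene('s4')"
```

```text
needle cw deg 49.6 n 297 | handle angle -135.1 r 0.0333 F [2.5 1.3 5.1] Ftan 0.81
```

Emit:
{"name": "step_arm", "arguments": {
  "deltas": [
    [4.5,-3.9,0,0,0,0,-1],
    [5.1,-3.1,0,0,0,0,-1],
    [5.5,-2.1,0,0,0,0,-1],
    [0,0,0,0,0,0,-1]
  ]
}}

```text
clock: 7.55
tcp_pos: [0.4876, 0.1298, 0.0731]
orientation: [0.002, -0.027, 1.0, 0.001]
wrist_force: [2.1, 3.3, 6.8]
finger_gap: 0.015
grip_force: 39.5
```

```bash
python3 -c "
from h import *
dialscene('s5')"
```

```text
needle cw deg 49.4 n 299 | handle angle -105.3 r 0.0332 F [1.5 3.2 6.4] Ftan 0.61
```

Emit:
{"name": "step_arm", "arguments": {
  "deltas": [
    [5.8,-1.1,0,0,0,0,-1],
    [5.9,-0.1,0,0,0,0,-1],
    [5.9,0.9,0,0,0,0,-1],
    [0,0,0,0,0,0,-1]
  ]
}}

```text
clock: 8.0
tcp_pos: [0.5045, 0.1295, 0.0731]
orientation: [0.001, -0.027, 1.0, 0.001]
wrist_force: [0.5, 3.8, 7.7]
finger_gap: 0.0147
grip_force: 39.7
```

```bash
python3 -c "
from h import *
dialscene('s6')"
```

```text
needle cw deg 49.1 n 298 | handle angle -75.8 r 0.0332 F [0.7 2.9 8. ] Ftan 1.41
```

Emit:
{"name": "step_arm", "arguments": {
  "deltas": [
    [5.6,1.9,0,0,0,0,-1],
    [5.2,2.9,0,0,0,0,-1],
    [4.6,3.7,0,0,0,0,-1],
    [0,0,0,0,0,0,-1]
  ]
}}

```text
clock: 8.45
tcp_pos: [0.5196, 0.1376, 0.0731]
orientation: [0.001, -0.027, 1.0, 0.0]
wrist_force: [-0.6, 1.5, 9.5]
finger_gap: 0.015
grip_force: 39.8
```

```bash
python3 -c "
from h import *
dialscene('s7')"
```

```text
needle cw deg 49.2 n 310 | handle angle -45.9 r 0.0334 F [0.4 2.3 8.3] Ftan 1.92
```

Emit:
{"name": "step_arm", "arguments": {
  "deltas": [
    [3.9,4.5,0,0,0,0,-1],
    [3.1,5.1,0,0,0,0,-1],
    [2.1,5.5,0,0,0,0,-1],
    [0,0,0,0,0,0,-1]
  ]
}}

```text
clock: 8.9
tcp_pos: [0.5289, 0.1523, 0.0731]
orientation: [0.001, -0.027, 1.0, -0.0]
wrist_force: [0.3, -1.4, 8.4]
finger_gap: 0.015
grip_force: 39.7
```

```bash
python3 -c "
from h import *
dialscene('s8')"
```

```text
needle cw deg 53.1 n 309 | handle angle -16.2 r 0.0339 F [ 0.1 -0.5  9.4] Ftan -0.41
```

Emit:
{"name": "step_arm", "arguments": {
  "deltas": [
    [1.1,5.8,0,0,0,0,-1],
    [0.1,5.9,0,0,0,0,-1],
    [0,0,0,0,0,0,-1],
    [0,0,0,0,0,0,-1]
  ]
}}

```text
clock: 9.35
tcp_pos: [0.5304, 0.1644, 0.0731]
orientation: [0.002, -0.027, 1.0, 0.001]
wrist_force: [0.9, 1.6, 6.3]
finger_gap: 0.0151
grip_force: 39.7
```

```bash
python3 -c "
from h import *
dialscene('s9')"
```

```text
needle cw deg 109.4 n 171 | handle angle 4.6 r 0.0342 F [1.4 2.2 6.7] Ftan 2.03
```

Emit:
{"name": "step_arm", "arguments": {
  "deltas": [
    [-0.5,3,0,0,0,0,-1],
    [-0.5,3,0,0,0,0,-1],
    [0,0,0,0,0,0,-1]
  ]
}}

```text
clock: 9.7
tcp_pos: [0.5298, 0.1692, 0.0731]
orientation: [0.002, -0.027, 1.0, -0.001]
wrist_force: [2.3, -1.7, 6.2]
finger_gap: 0.0152
grip_force: 39.6
```

```bash
python3 -c "
from h import *
dialscene('s10')"
```

```text
needle cw deg 112.0 n 238 | handle angle 13.0 r 0.0343 F [ 1.2 -1.1  6.7] Ftan -1.37
```

The lesser swelling comes to the plunger near handle angle 9° (3 mm rise only), so the high spot should be about 92° further on, near 101°.

Emit:
{"name": "step_arm", "arguments": {
  "deltas": [
    [-1.9,5.6,0,0,0,0,-1],
    [-2.9,5.2,0,0,0,0,-1],
    [-3.7,4.6,0,0,0,0,-1],
    [-4.5,3.9,0,0,0,0,-1],
    [0,0,0,0,0,0,-1]
  ]
}}

```text
clock: 10.25
tcp_pos: [0.5164, 0.1901, 0.0731]
orientation: [0.002, -0.027, 1.0, 0.001]
wrist_force: [1.8, 3.7, 5.9]
finger_gap: 0.0152
grip_force: 39.8
```

```bash
python3 -c "
from h import *
dialscene('s11')"
```

```text
needle cw deg 48.1 n 355 | handle angle 54.9 r 0.0348 F [0.6 2.8 6.8] Ftan 1.15
```

Emit:
{"name": "step_arm", "arguments": {
  "deltas": [
    [-5.1,3.1,0,0,0,0,-1],
    [-5.5,2.1,0,0,0,0,-1],
    [-5.8,1.1,0,0,0,0,-1],
    [0,0,0,0,0,0,-1]
  ]
}}

```text
clock: 10.7
tcp_pos: [0.5011, 0.1963, 0.0731]
orientation: [0.003, -0.027, 1.0, 0.001]
wrist_force: [3.1, 3.3, 6.3]
finger_gap: 0.0147
grip_force: 40.0
```

```bash
python3 -c "
from h import *
dialscene('s12')"
```

```text
needle cw deg 140.9 n 229 | handle angle 83.0 r 0.0349 F [2.7 3.3 7.3] Ftan -2.3
```

Emit:
{"name": "step_arm", "arguments": {
  "deltas": [
    [-3,0,0,0,0,0,-1],
    [-3,-0.2,0,0,0,0,-1],
    [0,0,0,0,0,0,-1],
    [0,0,0,0,0,0,-1]
  ]
}}

```text
clock: 11.15
tcp_pos: [0.496, 0.1966, 0.0731]
orientation: [0.003, -0.027, 1.0, 0.001]
wrist_force: [6.8, 3.5, 2.7]
finger_gap: 0.0146
grip_force: 39.7
```

```bash
python3 -c "
from h import *
dialscene('s13')"
```

```text
needle cw deg 160.4 n 311 | handle angle 90.6 r 0.0349 F [6.1 4.2 3. ] Ftan -6.12
```

Emit:
{"name": "step_arm", "arguments": {
  "deltas": [
    [-3,-0.3,0,0,0,0,-1],
    [0,0,0,0,0,0,-1],
    [0,0,0,0,0,0,-1]
  ]
}}

```text
clock: 11.5
tcp_pos: [0.4926, 0.1963, 0.0731]
orientation: [0.003, -0.027, 1.0, 0.001]
wrist_force: [4.9, 3.9, 4.8]
finger_gap: 0.0147
grip_force: 39.8
```

```bash
python3 -c "
from h import *
dialscene('s14')"
```

```text
needle cw deg 172.4 n 312 | handle angle 96.5 r 0.0348 F [5.6 3.9 3.9] Ftan -5.97
```

Emit:
{"name": "step_arm", "arguments": {
  "deltas": [
    [-3,-0.5,0,0,0,0,-1],
    [0,0,0,0,0,0,-1],
    [0,0,0,0,0,0,-1]
  ]
}}

```text
clock: 11.85
tcp_pos: [0.4891, 0.1957, 0.0732]
orientation: [0.003, -0.027, 1.0, 0.001]
wrist_force: [4.5, 3.9, 4.9]
finger_gap: 0.0146
grip_force: 39.9
```

```bash
python3 -c "
from h import *
dialscene('s15')"
```

```text
needle cw deg 172.7 n 322 | handle angle 102.3 r 0.0348 F [4.1 4.4 4. ] Ftan -4.96
```

Emit:
{"name": "step_arm", "arguments": {
  "deltas": [
    [-3,-0.7,0,0,0,0,-1],
    [0,0,0,0,0,0,-1],
    [0,0,0,0,0,0,-1]
  ]
}}

```text
clock: 12.2
tcp_pos: [0.4857, 0.1949, 0.0731]
orientation: [0.002, -0.027, 1.0, 0.001]
wrist_force: [3.9, 3.3, 5.6]
finger_gap: 0.0148
grip_force: 40.0
```

```bash
python3 -c "
from h import *
dialscene('s16')"
```

```text
needle cw deg 164.6 n 335 | handle angle 107.9 r 0.0348 F [2.8 3.7 5.9] Ftan -3.79
```

Emit:
{"name": "step_arm", "arguments": {
  "deltas": [
    [-3,-1,0,0,0,0,-1],
    [0,0,0,0,0,0,-1],
    [0,0,0,0,0,0,-1]
  ]
}}

```text
clock: 12.55
tcp_pos: [0.4818, 0.1934, 0.0731]
orientation: [0.001, -0.027, 1.0, 0.001]
wrist_force: [2.0, 1.6, 9.4]
finger_gap: 0.0152
grip_force: 40.3
```

```bash
python3 -c "
from h import *
dialscene('s17')"
```

```text
needle cw deg 149.7 n 271 | handle angle 114.8 r 0.0348 F [1.2 2.  9.4] Ftan -1.95
```

Crest sits at a handle angle of about 100°, so I'll go back there.

Emit:
{"name": "step_arm", "arguments": {
  "deltas": [
    [3,1,0,0,0,0,-1],
    [3,0.7,0,0,0,0,-1],
    [2.2,0.4,0,0,0,0,-1],
    [0,0,0,0,0,0,-1],
    [0,0,0,0,0,0,-1]
  ]
}}

```text
clock: 13.1
tcp_pos: [0.4862, 0.195, 0.073]
orientation: [-0.002, -0.027, 1.0, 0.0]
wrist_force: [-8.8, 0.7, 17.5]
finger_gap: 0.0148
grip_force: 41.2
```

```bash
python3 -c "
from h import *
dialscene('s18')"
```

```text
needle cw deg 164.7 n 329 | handle angle 107.0 r 0.0348 F [-8.4 -0.2 18.6] Ftan 8.09
```

Compliance lags the move, so I'll nudge on.

Emit:
{"name": "step_arm", "arguments": {
  "deltas": [
    [3.5,0.6,0,0,0,0,-1],
    [0,0,0,0,0,0,-1],
    [0,0,0,0,0,0,-1]
  ]
}}

```text
clock: 13.45
tcp_pos: [0.4909, 0.1961, 0.073]
orientation: [-0.001, -0.028, 1.0, 0.001]
wrist_force: [-5.0, 2.7, 14.4]
finger_gap: 0.0152
grip_force: 40.9
```

```bash
python3 -c "
from h import *
dialscene('s19')"
```

```text
needle cw deg 172.5 n 317 | handle angle 99.0 r 0.0349 F [-4.4  2.  14.2] Ftan 4.02
```

Emit:
{"name": "step_arm", "arguments": {
  "deltas": [
    [-1,0,0,0,0,0,-1],
    [0,0,0,0,0,0,-1]
  ]
}}

```text
clock: 13.7
tcp_pos: [0.4909, 0.1961, 0.073]
orientation: [0.0, -0.027, 1.0, 0.001]
wrist_force: [-2.4, 2.2, 11.9]
finger_gap: 0.0149
grip_force: 40.6
```

Emit:
{"name": "step_arm", "arguments": {
  "deltas": [
    [0,0,0,0,0,0,0.3],
    [0,0,0,0,0,0,0.3],
    [0,0,0,0,0,0,0.3],
    [0,0,0,0,0,0,0.3]
  ]
}}

```text
clock: 14.1
tcp_pos: [0.4908, 0.1954, 0.0712]
orientation: [-0.001, -0.027, 1.0, -0.0]
wrist_force: [1.0, 0.3, 0.5]
finger_gap: 0.0555
grip_force: 0.0
```

```bash
python3 -c "
from h import *
dialscene('s20')"
```

```text
needle cw deg 173.6 n 339 | handle angle 99.1 r 0.0342 F [-0.2 -0.6  0.4] Ftan 0.26
```

Released and the needle stays at its maximum. Next I lift straight up and check from the top.

Emit:
{"name": "step_arm", "arguments": {
  "deltas": [
    [0,0,25,0,0,0,0.3],
    [0,0,40,0,0,0,0.3],
    [0,0,45,0,0,0,0.3],
    [-30,-30,0,0,0,0,0.3],
    [-30,-35,0,0,0,0,0.3]
  ]
}}

```text
clock: 14.65
tcp_pos: [0.4328, 0.1307, 0.1834]
orientation: [0.002, -0.028, 1.0, 0.0]
wrist_force: [0.0, -1.1, -0.3]
finger_gap: 0.0557
grip_force: 0.0
```

Emit:
{"name": "step_arm", "arguments": {
  "deltas": [
    [-10,-45,0,0,0,0,0.3],
    [0,-45,0,0,0,0,0.3],
    [0,-30,0,0,0,0,0.3],
    [0,0,0,0,0,0,0.3],
    [0,0,0,0,0,0,0.3]
  ]
}}

```text
clock: 15.15
tcp_pos: [0.4212, 0.0101, 0.1817]
orientation: [-0.0, -0.026, 1.0, 0.0]
wrist_force: [-1.2, 0.2, -1.0]
finger_gap: 0.0558
grip_force: 0.0
```

Run:
```python
from h import *
dialscene('s21')
c=snap('top','t9'); print(needle(c,(229,204),'c9'))
P=np.array([dep(c,u,v) for v in range(165,245) for u in range(175,315) if c['z_map'][v,u]>0])
q=P[(P[:,2]>.085)&(P[:,2]<.1)&(P[:,1]>.24)];b=q[:,:2]@[-.055,.9985];print(b.min(),b.max(),len(q))
```

```text
needle cw deg 174.7 n 301 | handle angle -116.5 r 0.1687 F [-0.1  0.1 -0.9] Ftan -0.11
(array([ 2.49, -0.35]), 88, np.float64(169.6), array([0.26, 1.28]))
0.26110511650413104 0.27421196979316276 84
```

View pics/c9.png

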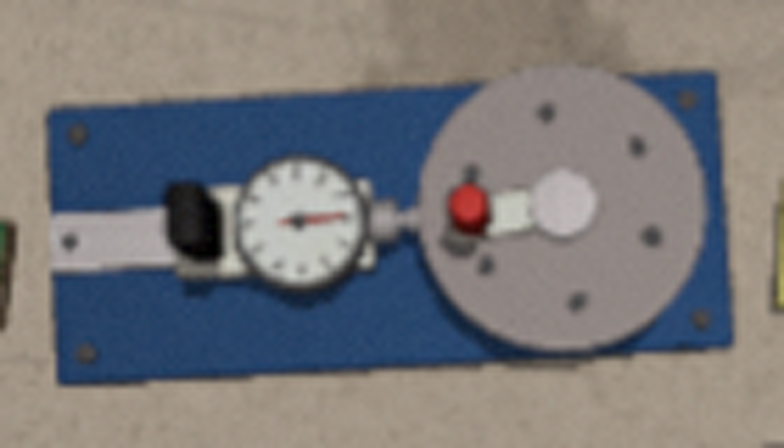

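The needle is at about 172° (roughly 7.6 mm, 10 N), where it holds steady. The post is in its band and the arm is clear.

```bash
python3 -c "
from workcell import *
print(hand_in())"
```

```text
the job is handed in; nothing more can be done
None
```

I handed the job in at about 15 s with the indicator set roughly 2 mm into the plain tyre, the high spot under the plunger at about 10 N by the needle, and the arm clear; no verdict was returned.

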